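Tip the tall carton over and push it home under the worktop stand

ROBOT

A 6-joint arm with a two-finger parallel gripper is mounted at the origin on the work surface. World frame = base frame: x ahead of the robot, y to its left, z up, the work surface at z = 0. Lengths are in m, angles in rad, forces in N, time in s.
With the tool pointing down it reaches from about 0.3 to 0.875 m from the base axis. Payload 4.2 kg.
Tool frame: the origin (TCP) lies at the very end of the fingers, on their centre line; the grasp point (between the pads) lies 19 mm behind it; z points along the fingers, y is the line along which they close (so a half turn about z gives the same grasp; the last joint's range is limited). The gripper opens to 85 mm and grips with 20 to 120 N. Pads are 22 mm wide; open, the fingers measure 114 mm over their backs; the gripper's body (76 mm by 85 mm) begins 54 mm behind the grasp point. The pads swing forward as they close: fully open they stand 13 mm farther back than shut.
Start: joints at [1.294, 0.32, 1.565, -0, 1.257, -0.02], TCP at [0.146, 0.556, 0.231] pointing down, gripper open.
Joint ranges: [-3.11, 3.11], [-0.84, 2.01], [0.21, 2.61], [-1.34, 4.49], [0.05, 2.63], [-2.56, 2.56]. Speed limits (rad/s): [2.57, 2.57, 3.14, 3.14, 3.14, 3.14].

INTERFACE

Orientations are given as a unit quaternion [x, y, z, w].
In Python, from plant import ctrl, camera gives the robot as it stands. The module is installed in compiled form; this text tells all that it offers.
- The arm moves only by the tool jog_arm, never from a script. Its argument "steps" is text: rows parted by semicolons, each of 7 numbers parted by spaces: the shift along the tool's x, y, z in mm, then the turn, a rotation vector about the tool's x, y, z in degrees, then the finger opening in mm, from 0 to 85.4. In form: x y z ax ay az gripper; .... A call has exactly 8 rows; each row is the pose to reach, as a shift and turn from the pose commanded when the call began, along the tool's axes at that moment; what a row does not reach only later rows make up. A row lasts 1/10 s, in which the tool goes at most 50 mm and 8.59 degrees, less where a joint would pass 70% of its speed; a pose out of reach is approached as far as the arm can. A call with a gripper value outside its range is refused whole. The fingers move at their own pace and stop on an object; "force" is the grip in N (left out, the last holds). Time passes only in rows, so rows that repeat a pose let the fingers close, or fill a call up. It gives the time, the measured TCP pose, the force, the opening and the grip force at its end, in the units of the state.
- ctrl.get_obs(): the state, without advancing time (a new reading comes with each control period).
- camera(name): name is "side" or "top"; returns a dict with "frame" (384x512x3 uint8, red, green, blue), "depth" (384x512 float32, m along the optical axis (not along the pixel's ray), 0 where there is no reading), "K" (3x3 intrinsics, pixels), "D" ([k1, k2, p1, p2, k3] as OpenCV has them; the pictures are not rectified), "rvec" (rotation vector, rad) and "tvec" (3), from world to camera coordinates, as OpenCV has them. Camera axes: x right, y down, z forward; pixel columns grow to the right and rows downward; lengths in m; the calibration is good to about 2 mm. A picture is of the moment at which its call begins.
- ctrl.finish_job(): hands the job in; it is judged then, once.
The state is a dict: "t": time; "joints": joint angles; "qvel": joint speeds; "joint_torque": joint torques, N m; "eef_pos": TCP position; "tcp_rot": TCP orientation; "force": force on the tool from outside, world axes, zero at the start; "moment": the same for the moment, N m; "opening": opening from 0.0 (shut) to 1.0 (fully open); "grasp_force": force on a finger pad.
Only numpy, scipy, OpenCV 4.12 (cv2) and the standard library are available. Lean on these libraries where they do the work, as an engineer would, in place of code of your own. Each camera call takes 0.05 s, during which the arm holds its last target. There are 200 camera calls.

TASK

The tall carton is too high to go under the little wooden stand. Push it over so that it lies flat on its broad side, then push it lengthways into the stand, straight, until its end meets the back wall. Only push it with the fingers: do not pick it up, and leave the cups, jars and other small things standing where they are.

Things in the scene. Friction and masses are not known exactly. Their poses are not given: they have to be found in the camera images.
- carton: tall closed rigid cardboard carton, pale panel on both broad faces: 60 mm thick (x), 100 wide (y), 190 tall (z), 0.2-0.4 kg, evenly filled. Origin: centre of its underside. Starts upright, 250-310 mm in front of the stand's mouth near the bay's centre line, broad face +x turned to the mouth. Pushed high on the other broad face it tips and falls by itself past 18 degrees; pushed low it slides
- carton_mid (a point): the middle of the tall carton: 95 mm above the worktop when upright, 30 mm when it lies on a broad face; axes as the carton's
- stand: low wooden stand, fixed, 140 mm deep (x), 174 wide (y), 97 high: flat top on two side walls (12 mm) and a back wall, open only at the mouth on its -x side. Bay inside: 150 mm wide, 85 high, 130 deep; the carton when home sticks out 60 mm. Origin: centre of its underside; +x points from mouth to back wall, the way to push
- bay_back (a point): point on the inner face of the stand's back wall, on the bay's centre line, 30 mm above the worktop; axes as the stand's
- bay_mouth (a point): centre of the bay's mouth, 30 mm above the worktop, 130 mm in front of bay_back; axes as the stand's
- espresso_cup: small white espresso cup with a side handle, 60 mm across, 55 mm high; loose bystander, origin at the centre of its underside
- mug: black mug with a side handle, 82 mm across, 95 mm high; loose bystander, origin at the centre of its underside
- jar: pale glass jar with a steel cap, 72 mm across, 120 mm high; loose bystander, origin at the centre of its underside
- tea_box: squat square cardboard box, 75 x 75 mm, 100 mm high; loose bystander, origin at the centre of its underside
- shaker: steel salt shaker, 44 mm across, 77 mm high; loose bystander, origin at the centre of its underside
- sugar_jar: blue ceramic jar with a wooden cap, 64 mm across, 90 mm high, on top of the stand; loose bystander, origin at the centre of its underside
- beaker: steel beaker, 60 mm across, 85 mm high, on top of the stand; loose bystander, origin at the centre of its underside
Things that resemble listed ones, but are neither listed nor needed, are in the scene too. Leave any red look-alike of the carton alone.

How it is judged:
On the way, in this order (a step that is already met when the one before it is completed fails the run):
1. the tall carton has been pushed over and lies on a broad side (height (world z) of carton_mid below 0.037 m and angle between carton's own z axis and vertical above 1.47 rad), for 0.2 s.
2. it is pushed in lengthways to the back wall (height (world z) of carton_mid below 0.037 m and x of carton_mid in the frame of bay_back above -0.108 m and y of carton_mid in the frame of bay_back between -0.03 and 0.03 m and angle between the z axis of carton and the x axis of stand, either way round below 0.2 rad), for 0.2 s.
At the end, for the whole second after the job is handed in: Carton flat on a broad side (middle under 37 mm high), lengthways in the bay (within 0.2 rad of straight, 30 mm of the centre line), its middle at most 108 mm from the back wall (95 mm when touching), at rest; every other small thing upright, within 30 mm of its start (all of step 2 and linear speed of carton below 0.01 m/s and angular speed of carton below 0.1 rad/s and distance of each of espresso_cup, mug, jar, tea_box, shaker, sugar_jar, beaker from where it was at the start of the episode below 0.03 m and angle between each of espresso_cup, mug, jar, tea_box, shaker, sugar_jar, beaker's own z axis and vertical below 0.3 rad).
It fails at once if the carton is lifted off the worktop (height (world z) of carton_mid above 0.125 m or (height (world z) of carton_mid above 0.075 m and angle between carton's own z axis and vertical above 1.35 rad)).
It fails at once if another small thing is shoved more than 30 mm or knocked over (not ((distance of espresso_cup from where it was at the start of the episode below 0.03 m and angle between espresso_cup's own z axis and vertical below 0.3 rad) and (distance of mug from where it was at the start of the episode below 0.03 m and angle between mug's own z axis and vertical below 0.3 rad) and (distance of jar from where it was at the start of the episode below 0.03 m and angle between jar's own z axis and vertical below 0.3 rad) and (distance of tea_box from where it was at the start of the episode below 0.03 m and angle between tea_box's own z axis and vertical below 0.3 rad) and (distance of shaker from where it was at the start of the episode below 0.03 m and angle between shaker's own z axis and vertical below 0.3 rad) and (distance of sugar_jar from where it was at the start of the episode below 0.03 m and angle between sugar_jar's own z axis and vertical below 0.3 rad) and (distance of beaker from where it was at the start of the episode below 0.03 m and angle between beaker's own z axis and vertical below 0.3 rad))).
It also fails if it takes over 50 s, if anything falls off the work surface, if the arm or the gripper's body presses on something with over 40 N, if the wrist force passes 120 N, or if a joint passes its speed limit or range.

## Working session

There is one attempt and no reset: what is moved stays moved. The work goes in short steps, Python scripts to look and compute and a tool call to move; the robot and the scene stay as the last step left them, time stands still between calls to the robot, and variables do not carry over. Pictures are saved under pics/ and viewed, at most 10 in all, crops included, and the job is handed in when it is done.

Besides the shell and the picture viewer there is one more tool, called after ">>>" as name(argument=value, ...), one argument or row to a line, values as JSON. jog_arm: Moves the arm, as the interface text tells. Its arguments: {"type":"object","properties":{"steps":{"type":"string"},"force":{"type":"number"}},"required":["steps"]}

```bash
mkdir -p pics; cat > h.py <<'E'
import numpy as np,cv2
from plant import ctrl,camera
def cloud(c):
    h,w=c['depth'].shape
    u,v=np.meshgrid(np.arange(w),np.arange(h))
    n=cv2.undistortPoints(np.stack([u,v],-1).reshape(-1,1,2).astype(float),c['K'],c['D']).reshape(h,w,2)
    d=c['depth'][...,None]
    P=np.concatenate([n*d,d],-1)
    R=cv2.Rodrigues(np.array(c['rvec'],float))[0]
    X=(P-np.array(c['tvec']).ravel())@R
    X[c['depth']<=0]=np.nan
    return X
def save(c,n): cv2.imwrite('pics/'+n,c['frame'][...,::-1])
E
python3 - <<'E'
from h import *
for n in('top','side'):
    c=camera(n);np.savez(n+'0.npz',**c);save(c,n+'0.png')
    R=cv2.Rodrigues(np.array(c['rvec'],float))[0];print(n,-R.T@np.array(c['tvec']).ravel(),R[2])
o=ctrl.get_obs();print(o['t'],o['eef_pos'],o['tcp_rot'],o['opening'])
E
```

```text
top [ 0.34460821 -0.12653799  1.10463123] [ 0.18423957  0.01796026 -0.98271726]
side [ 0.50246153 -0.71456232  0.84807023] [ 0.05497973  0.63038098 -0.77433652]
0.1 [0.14593868 0.55574898 0.23059811] [ 1.28029493e-01  9.91770065e-01 -7.58174616e-04 -1.06293326e-04] 1.0018146554669634
```

View pics/top0.png

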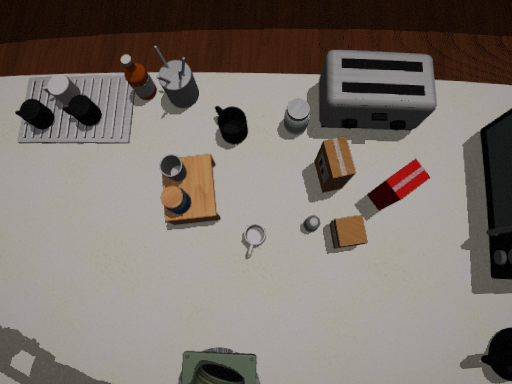

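View pics/side0.png

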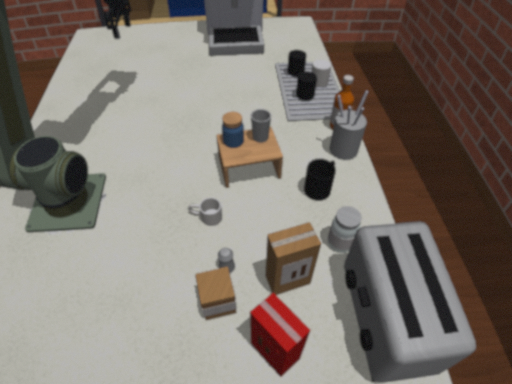

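The top view shows the brown carton at (335,163), the red look-alike at (398,185) and the tea box at (349,231). The brown one, tall with the pale panel, fits the description. The stand is at (190,188), with its mouth to the right. The small things are the cup at (255,237), mug (232,125), jar (297,115) and shaker (312,223).

```bash
python3 - <<'E'
from h import *
c=dict(np.load('top0.npz'));X=cloud(c)
for n,(u,v) in dict(carton=(330,160),cart2=(345,165),red=(405,180),tea=(349,228),cup=(255,235),mug=(232,120),jar=(297,108),shaker=(312,220),stand=(200,190),bl=(175,168),sugar=(175,197),toaster=(375,90),table=(270,190)).items():print(n,X[v,u].round(3))
def blob(box,z0,z1,n):
    u0,u1,v0,v1=box;P=X[v0:v1,u0:u1].reshape(-1,3);P=P[(P[:,2]>z0)&(P[:,2]<z1)]
    r=cv2.minAreaRect((P[:,:2]*1000).astype(np.float32));print(n,len(P),np.round(r[0],1),np.round(r[1],1),round(r[2],1),np.round(cv2.boxPoints(r)).tolist(),'z',np.median(P[:,2]).round(4))
blob((305,365,125,200),.183,.2,'carton');blob((155,225,148,230),.09,.104,'stand')
blob((365,435,155,215),.15,.22,'red')
blob((325,370,210,255),.09,.11,'tea');blob((300,322,212,235),.02,.09,'shaker');blob((240,270,222,260),.02,.07,'cup');blob((210,250,100,145),.02,.11,'mug');blob((280,312,95,135),.02,.13,'jar')
cv2.imwrite('pics/crop.png',cv2.resize(c['frame'][100:260,290:450,::-1],None,fx=3.5,fy=3.5,interpolation=2))
E
```

```text
carton [ 0.609 -0.277  0.191]
cart2 [ 0.599 -0.315  0.186]
red [ 0.565 -0.467  0.187]
tea [ 0.45  -0.342  0.101]
cup [ 0.433 -0.091  0.007]
mug [ 0.782 -0.008  0.004]
jar [ 0.776 -0.199  0.121]
shaker [ 0.472 -0.246  0.077]
stand [0.543 0.06  0.095]
bl [0.601 0.131 0.103]
sugar [0.506 0.104 0.187]
toaster [ 0.802 -0.397  0.193]
table [ 0.567 -0.13   0.   ]
carton 946 [ 618.4 -300.3] [100.8  61.5] 13.4 [[562.0, -282.0], [576.0, -342.0], [675.0, -319.0], [660.0, -259.0]] z 0.1906
stand 2110 [550.6  94.6] [171.9 140.3] 8.4 [[455.0, 151.0], [476.0, 13.0], [646.0, 38.0], [625.0, 176.0]] z 0.0972
red 1034 [ 567.  -472.7] [ 61.2 103.7] 37.3 [[511.0, -450.0], [574.0, -533.0], [623.0, -495.0], [560.0, -413.0]] z 0.1905
tea 805 [ 444.3 -346.4] [76.1 74.7] 10.2 [[400.0, -316.0], [413.0, -390.0], [488.0, -376.0], [475.0, -303.0]] z 0.1008
shaker 181 [ 469.6 -249. ] [35.9 35.3] 2.7 [[451.0, -232.0], [452.0, -267.0], [488.0, -266.0], [487.0, -231.0]] z 0.0707
cup 179 [419.  -92.9] [88.3 58.6] 9.5 [[371.0, -71.0], [380.0, -129.0], [467.0, -115.0], [458.0, -57.0]] z 0.0527
mug 640 [757.8 -12.5] [105.9  81.7] 11.8 [[698.0, 17.0], [714.0, -63.0], [818.0, -42.0], [801.0, 38.0]] z 0.0674
jar 748 [ 770.8 -201.4] [67.3 69.8] 48.4 [[722.0, -203.0], [775.0, -250.0], [819.0, -199.0], [767.0, -153.0]] z 0.1176
```

View pics/crop.png

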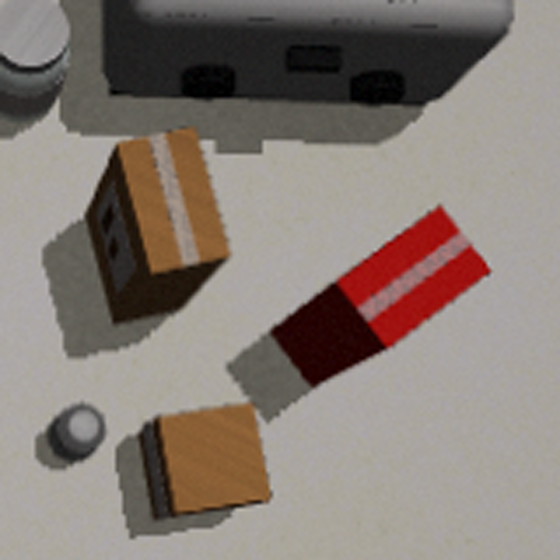

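The crop confirms the target: the brown carton with the dark printed pale panel faces the stand. The red one stands separately. I'll move over in two hops with the fingers across the push direction.

>>> jog_arm(
  steps="-283 -273 -40 0 0 62 50;-283 -273 -40 0 0 62 50;-283 -273 -40 0 0 62 50;-283 -273 -40 0 0 62 50;-283 -273 -40 0 0 62 50;-283 -273 -40 0 0 62 50;-283 -273 -40 0 0 62 50;-283 -273 -40 0 0 62 50",
)

```text
t: 0.9
eef_pos: [0.3509, 0.2181, 0.2714]
tcp_rot: [0.622, 0.783, 0.0, 0.0]
force: [-0.0, 1.0, -0.9]
opening: 0.587
grasp_force: 0.0
```

```bash
cat >> h.py <<'E'
from scipy.spatial.transform import Rotation as Ro
def delta(p,ang): # world target p (m), tool-y angle deg (mod 180), tool down
    o=ctrl.get_obs();R=Ro.from_quat(o['tcp_rot']);a=np.radians(ang)
    best=None
    for s in(1,-1):
        y=s*np.array([np.cos(a),np.sin(a),0]);z=np.array([0,0,-1.]);T=Ro.from_matrix(np.stack([np.cross(y,z),y,z],1))
        r=(R.inv()*T).as_rotvec(degrees=True)
        if best is None or np.linalg.norm(r)<np.linalg.norm(best):best=r
    print('t',round(o['t'],2),'pos',o['eef_pos'].round(4),'j',np.round(o['joints'],2),'F',np.round(o['force'],1),'op',round(o['opening'],2))
    print('delta mm',(R.inv().apply(np.array(p)-o['eef_pos'])*1000).round(1),'rot',best.round(2))
E
python3 -c "
from h import *
delta([.46,-.14,.27],13.4)"
```

```text
t 0.9 pos [0.3509 0.2181 0.2714] j [ 0.53  0.03  1.82 -0.    1.28  0.3 ] F [-0.   1.  -0.9] op 0.59
delta mm [-373.5   25.2    1.5] rot [ 0.01  0.01 -0.31]
```

>>> jog_arm(
  steps="-373 25 0 0 0 0 50;-373 25 0 0 0 0 50;-373 25 0 0 0 0 50;-373 25 0 0 0 0 50;-373 25 0 0 0 0 50;-373 25 0 0 0 0 50;-373 25 0 0 0 0 50;-373 25 0 0 0 0 50",
)

```text
t: 1.7
eef_pos: [0.461, -0.1407, 0.2708]
tcp_rot: [0.622, 0.783, -0.0, 0.0]
force: [-0.0, 0.9, 0.2]
opening: 0.582
grasp_force: 0.0
```

```bash
python3 -c "
from h import *
delta([.637,-.382,.27],13.4)"
```

```text
t 1.7 pos [ 0.461  -0.1407  0.2708] j [-0.32  0.15  1.7  -0.    1.3  -0.55] F [-0.   0.9  0.2] op 0.58
delta mm [-275.   116.7    0.9] rot [-0.03  0.04 -0.3 ]
```

>>> jog_arm(
  steps="-275 117 0 0 0 0 50;-275 117 0 0 0 0 50;-275 117 0 0 0 0 50;-275 117 0 0 0 0 50;-275 117 0 0 0 0 50;-275 117 0 0 0 0 50;-275 117 0 0 0 0 50;-275 117 0 0 0 0 50",
)

```text
t: 2.5
eef_pos: [0.6375, -0.3784, 0.2686]
tcp_rot: [0.621, 0.784, -0.0, -0.002]
force: [-0.1, 0.3, -0.1]
opening: 0.583
grasp_force: 0.0
```

```bash
python3 -c "
from h import *
delta([.635,-.382,.165],13.4)
c=camera('top');save(c,'top1.png')"
```

```text
t 2.5 pos [ 0.6375 -0.3784  0.2686] j [-0.55  0.59  1.04  0.    1.52 -0.78] F [-0.1  0.3 -0.1] op 0.58
delta mm [ -3.2  -2.9 103.6] rot [-0.15 -0.17 -0.18]
```

View pics/top1.png

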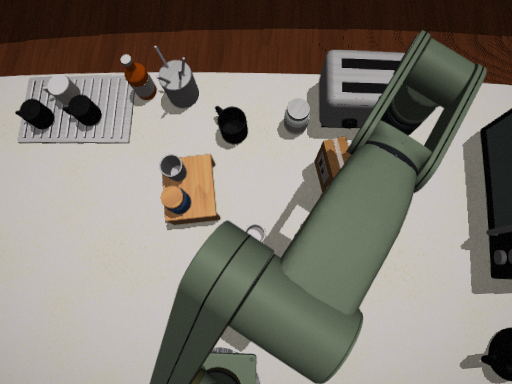

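>>> jog_arm(
  steps="0 0 30 0 0 0 50;0 0 60 0 0 0 50;0 0 90 0 0 0 50;0 0 104 0 0 0 50;5 0 104 0 0 0 50;15 0 104 0 0 0 50;25 0 104 0 0 0 50;25 0 104 0 0 0 50",
)

```text
t: 3.35
eef_pos: [0.6322, -0.3519, 0.1696]
tcp_rot: [0.62, 0.785, 0.0, 0.001]
force: [0.0, -0.3, -0.2]
opening: 0.587
grasp_force: 0.0
```

>>> jog_arm(
  steps="6 0 0 0 0 0 50;12 0 0 0 0 0 50;18 0 0 0 0 0 50;24 0 0 0 0 0 50;30 0 0 0 0 0 50;36 0 0 0 0 0 50;42 0 0 0 0 0 50;48 0 0 0 0 0 50",
)

```text
t: 4.15
eef_pos: [0.6206, -0.3062, 0.1672]
tcp_rot: [0.621, 0.784, 0.0, -0.0]
force: [-0.4, -1.5, 1.1]
opening: 0.59
grasp_force: 0.1
```

```bash
python3 -c "
from h import *
delta([.635,-.382,.165],13.4)
c=camera('side');save(c,'side1.png')"
```

```text
t 4.15 pos [ 0.6206 -0.3062  0.1672] j [-0.47  0.54  1.36  0.    1.24 -0.71] F [-0.4 -1.5  1.1] op 0.59
delta mm [-77.1  -3.4   2.2] rot [-0.   -0.01 -0.11]
```

View pics/side1.png

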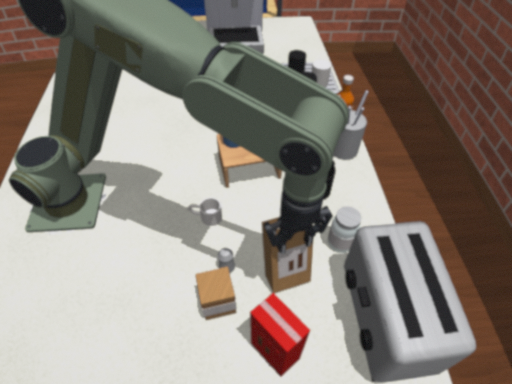

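The carton has its base still at (290,285) and is leaning away from the fingers. I'll continue pushing.

>>> jog_arm(
  steps="6 0 0 0 0 0 50;12 0 0 0 0 0 50;18 0 0 0 0 0 50;24 0 0 0 0 0 50;30 0 0 0 0 0 50;36 0 0 0 0 0 50;36 0 0 0 0 0 50;36 0 0 0 0 0 50",
)

```text
t: 5.0
eef_pos: [0.6126, -0.2716, 0.1674]
tcp_rot: [0.62, 0.784, -0.0, 0.0]
force: [-0.0, 0.1, -0.2]
opening: 0.586
grasp_force: 0.0
```

>>> jog_arm(
  steps="20 0 0 0 0 0 50;-10 0 0 0 0 0 50;-50 0 0 0 0 0 50;-90 0 0 0 0 0 50;-90 0 -40 0 0 0 50;-90 0 -90 0 0 0 50;-90 0 -90 0 0 0 50;-90 0 -90 0 0 0 50",
)

```text
t: 5.8
eef_pos: [0.6337, -0.36, 0.2592]
tcp_rot: [0.621, 0.784, 0.0, 0.002]
force: [-0.0, -0.2, -1.2]
opening: 0.581
grasp_force: 0.0
```

```bash
python3 -c "
from h import *
delta([.635,-.352,.165],13.4)
c=camera('side');save(c,'side2.png');np.savez('side2.npz',**c);c=camera('top');np.savez('top2.npz',**c)"
```

```text
t 5.8 pos [ 0.6337 -0.36    0.2592] j [-0.53  0.56  1.1  -0.    1.47 -0.76] F [-0.  -0.2 -1.2] op 0.58
delta mm [ 7.8  2.9 94.2] rot [ 0.16  0.16 -0.14]
```

View pics/side2.png

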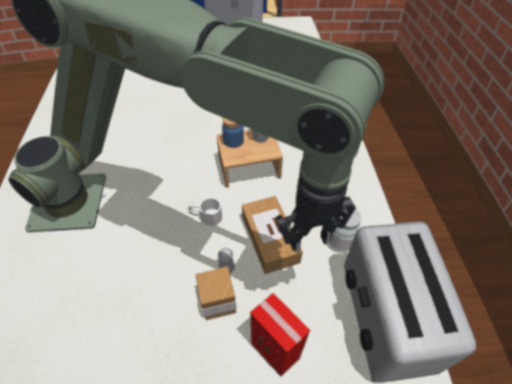

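The carton lies flat, with its top around (270,230) and its end at (275,262). Next I'll measure its pose.

```bash
python3 - <<'E'
from h import *
c=dict(np.load('side2.npz'));X=cloud(c)
m=np.zeros(X.shape[:2],bool);m[185:275,235:305]=1
m&=(X[...,2]>.05)&(X[...,2]<.068)&(X[...,1]<-.03)
n,l,st,_=cv2.connectedComponentsWithStats(m.astype(np.uint8))
k=1+np.argmax(st[1:,4]);P=X[l==k];print(st[k],np.median(P[:,2]))
r=cv2.minAreaRect((P[:,:2]*1000).astype(np.float32));print(r,cv2.boxPoints(r).round().tolist())
E
```

```text
[ 241  195   62   70 2061] 0.06131986740667662
((588.9546508789062, -175.72747802734375), (100.81678771972656, 194.17918395996094), 14.452188491821289) [[516.0, -94.0], [564.0, -282.0], [662.0, -257.0], [614.0, -69.0]]
```

```bash
python3 -c "
from h import *
delta([.622,-.308,.028],14.5)
"
```

```text
t 5.9 pos [ 0.6327 -0.3591  0.256 ] j [-0.53  0.56  1.11  0.    1.47 -0.76] F [-0.4 -0.9 -0.1] op 0.58
delta mm [ 51.9   1.7 228. ] rot [-0.09 -0.09 -1.22]
```

>>> jog_arm(
  steps="40 2 30 0 0 -1 50;52 2 70 0 0 -1 50;52 2 110 0 0 -1 50;52 2 150 0 0 -1 50;52 2 180 0 0 -1 50;52 2 205 0 0 -1 50;52 2 228 0 0 -1 50;52 2 228 0 0 -1 50",
)

```text
t: 6.7
eef_pos: [0.6197, -0.3063, 0.0238]
tcp_rot: [0.614, 0.79, -0.001, -0.005]
force: [-1.3, 0.3, -0.5]
opening: 0.586
grasp_force: 0.0
```

```bash
python3 -c "
from h import *
delta([.622,-.308,.028],14.5)
d=np.array([-.148,.989]);
delta(list(np.array([.5698,-.034])-.015*d)+[.028],8.4)"
```

```text
t 6.7 pos [ 0.6197 -0.3063  0.0238] j [-0.48  0.67  1.51  0.    0.97 -0.73] F [-1.3  0.3 -0.5] op 0.59
delta mm [-2.2  1.8 -4.3] rot [-0.47 -0.42 -0.2 ]
t 6.7 pos [ 0.6197 -0.3063  0.0238] j [-0.48  0.67  1.51  0.    0.97 -0.73] F [-1.3  0.3 -0.5] op 0.59
delta mm [261.2  17.4  -2.4] rot [-0.49 -0.4   5.9 ]
```

>>> jog_arm(
  steps="15 1 0 0 0 0 50;30 2 0 0 0 0 50;45 3 0 0 0 0.5 50;60 4 0 0 0 1 50;75 5 0 0 0 1.5 50;90 6 0 0 0 2 50;105 7 0 0 0 3 50;120 8 0 0 0 3 50",
)

```text
t: 7.5
eef_pos: [0.6017, -0.1891, 0.03]
tcp_rot: [0.634, 0.773, 0.0, 0.001]
force: [0.3, -3.4, 2.3]
opening: 0.585
grasp_force: 1.7
```

```bash
cat > m.py <<'E'
from h import *
c=camera('side');X=cloud(c);save(c,'s.png');t=camera('top');Y=cloud(t)
d=np.array([-.148,.989]);n=np.array([-.989,-.148])
for Z,nm in((X,'side'),(Y,'top')):
    Q=Z.reshape(-1,3);a=(Q[:,:2]-[.5506,.0946])@d;l=(Q[:,:2]-[.5506,.0946])@n
    m=(Q[:,2]>.054)&(Q[:,2]<.068)&(abs(l)<.08)&(a>-.35)&(a<-.07)
    P=np.stack([a,l],1)[m]*1000
    if len(P)<30: print(nm,'few',len(P));continue
    r=cv2.minAreaRect(P.astype(np.float32));print(nm,len(P),'along/lat corners',cv2.boxPoints(r).round().tolist())
E
python3 m.py;python3 -c "
from h import *
d=np.array([-.148,.989]);
delta(list(np.array([.5698,-.034])-.015*d)+[.026],8.4)"
```

```text
side 900 along/lat corners [[-304.0, 44.0], [-299.0, -55.0], [-84.0, -44.0], [-89.0, 55.0]]
top 845 along/lat corners [[-189.0, 50.0], [-184.0, -48.0], [-82.0, -42.0], [-87.0, 55.0]]
t 7.6 pos [ 0.6004 -0.1872  0.0292] j [-0.32  0.58  1.68  0.    0.88 -0.52] F [-0.1  1.1  0.5] op 0.59
delta mm [141.2  -0.5   3.5] rot [-0.08 -0.13  2.97]
```

View pics/s.png

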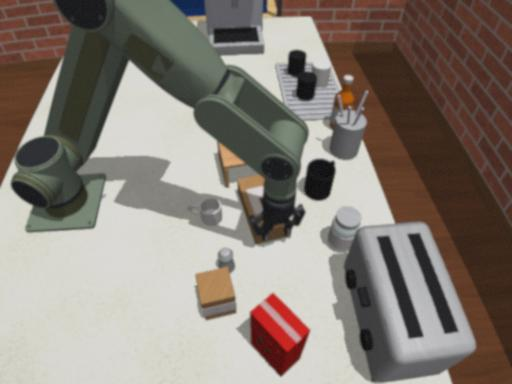

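The carton at (262,210) is heading into the mouth, about 3° off and near the centre line. The cup and mug are clear, so I'll continue.

>>> jog_arm(
  steps="15 0 0 0 0 0.5 50;30 0 0 0 0 1 50;45 0 0 0 0 1.5 50;60 0 0 0 0 2 50;75 0 1 0 0 2.5 50;90 0 2 0 0 3 50;105 0 2 0 0 3 50;118 0 2 0 0 3 50",
)

```text
t: 8.4
eef_pos: [0.578, -0.0733, 0.0273]
tcp_rot: [0.654, 0.756, 0.0, -0.0]
force: [-0.4, -1.9, 2.4]
opening: 0.583
grasp_force: 1.3
```

```bash
python3 m.py;python3 -c "
from h import *
d=np.array([-.148,.989]);
delta(list(np.array([.5698,-.034])-.012*d)+[.027],8.4)"
```

```text
side 209 along/lat corners [[-193.0, 33.0], [-179.0, -55.0], [-59.0, -36.0], [-73.0, 53.0]]
top few 24
t 8.5 pos [ 0.5772 -0.0722  0.027 ] j [-0.14  0.53  1.81  0.    0.81 -0.29] F [ 0.3 -0.9 -0.6] op 0.59
delta mm [26.8 -1.7  0. ] rot [-0.1  -0.09 -0.04]
```

>>> jog_arm(
  steps="6 0 0 0 0 0 50;12 0 0 0 0 0 50;17 0 0 0 0 0 50;21 0 0 0 0 0 50;24 0 0 0 0 0 50;26 0 0 0 0 0 50;27 0 0 0 0 0 50;28 0 0 0 0 0 50",
)

```text
t: 9.3
eef_pos: [0.5742, -0.0465, 0.0273]
tcp_rot: [0.654, 0.756, 0.0, -0.0]
force: [-0.1, -1.5, -0.7]
opening: 0.583
grasp_force: 0.5
```

>>> jog_arm(
  steps="1 0 0 0 0 0 50;2 0 0 0 0 0 50;3 0 0 0 0 0 50;3 0 0 0 0 0 50;4 0 0 0 0 0 50;4 0 0 0 0 0 50;5 0 0 0 0 0 50;5 0 0 0 0 0 50",
)

```text
t: 10.1
eef_pos: [0.5739, -0.0446, 0.0275]
tcp_rot: [0.654, 0.757, -0.001, 0.002]
force: [0.2, -12.4, -0.9]
opening: 0.584
grasp_force: 6.4
```

The force rose to 12 N while the TCP stalled, so the carton is against the back wall. I'll back off and check.

>>> jog_arm(
  steps="-10 0 0 0 0 0 50;-30 0 0 0 0 0 50;-60 0 0 0 0 0 50;-80 0 0 0 0 0 50;-90 0 -40 0 0 0 50;-90 0 -80 0 0 0 50;-90 0 -120 0 0 0 50;-90 0 -160 0 0 0 50",
)

```text
t: 10.9
eef_pos: [0.5862, -0.1305, 0.189]
tcp_rot: [0.654, 0.756, 0.0, -0.0]
force: [0.8, -0.3, -0.1]
opening: 0.587
grasp_force: 0.0
```

```bash
python3 m.py; cp pics/s.png pics/s2.png
```

```text
side 501 along/lat corners [[-132.0, 76.0], [-132.0, -51.0], [-70.0, -51.0], [-70.0, 76.0]]
top few 0
```

View pics/s2.png

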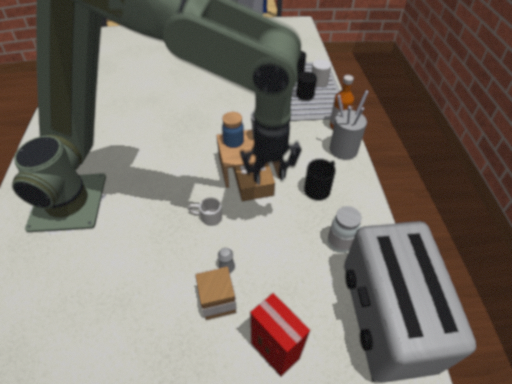

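The carton is in the bay, with its rear end at (255,188). That end measures −132 mm along against −130 when touching, and the carton is straight and centred. The other small things that the arm leaves in view stand where they were.

```bash
python3 -c "
from h import *
print(ctrl.finish_job())"
```

```text
the job is handed in; nothing more can be done
None
```

The carton was tipped onto its broad side and pushed lengthways into the stand until it met the back wall, straight and centred, and the job was handed in at about 11 s of the 50 s; the hand-in gave no verdict, and the beaker was hidden behind the arm in my last picture.

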